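# Put the centrifuge's rotor parts away in their fitted dishes

### The job

Put the four rotor parts of the centrifuge away, each in the place made for it: the metal bucket upright in the wide round dish, the slim sleeve upright in the small round dish and the oblong three-hole block upright in the long dish, all flat on the dish floor, and the T-shaped key flat on its pad, lying on the outline with its handle on the outline's handle. Let go of everything, and leave the wash bottle and the tip box where they stand.

Things in the scene. Friction and masses are not known exactly. Their poses are not given: they have to be found in the camera images.
- bucket_c (a point): Rotor bucket: plain bare-metal cup, open at the top, 56 mm outside diameter, 60 mm tall, wall 3 mm, about 0.2 kg, standing upright. The point is its centre, on its axis and half-way up (30 mm above its underside); z is its axis, upward. May be gripped across its outside.
- sleeve_c (a point): Tube sleeve: slim round white plastic piece, 36 mm outside diameter, 60 mm tall, with one 20 mm bore in its top, about 0.1 kg, standing upright. The point is its centre, half-way up (30 mm above its underside); z is its axis, upward.
- block_c (a point): Tube block: oblong white plastic block 84 mm long (its x) by 40 mm wide (its y) by 60 mm tall (z, upward), three 20 mm bores in a row in its top, about 0.2 kg, standing upright. The point is its centre, half-way up (30 mm above its underside). Grip it across its 40 mm width. Either end may go either way.
- key_c (a point): Rotor key: T-shaped socket key lying flat, 18 mm thick, 0.12 kg. Point: middle of the bare rod (10 mm thick, 60 mm long), 9 mm above the underside, near the balance point: grip the rod here, across y. Teal handle bar 76 mm (y) by 22 mm, its centre 45 mm to -x of the point; steel socket 18 mm square, 20 mm long, its centre 40 mm to +x. z up.
- wide_dish: The bucket's dish: dark grey round shallow dish fixed to the bench, inside diameter 72 mm, outside 80 mm. Origin on its axis at bench height; its floor is 3 mm and the top of its rim 11 mm above the bench.
- small_dish: The sleeve's dish: as the wide one but inside diameter 52 mm, outside 60 mm. Origin on its axis at bench height; floor 3 mm, rim top 11 mm above the bench.
- long_dish: The block's dish: dark grey rectangular shallow dish fixed to the bench, inside 100 mm (its x) by 56 mm (its y), walls 4 mm. Origin at its centre at bench height; floor 3 mm, rim top 11 mm above the bench; z up.
- mark_handle (a point): The key's pad: flat dark grey pad fixed to the bench, 124 (x) by 88 mm (y), 3 mm thick, no rim, with the key's T outline in pale grey. The point is the centre of the outline's handle bar, on the pad's top; the outline's rod runs from it to +x (z up). The middle of the key's rod (its listed point) belongs over the pad's centre, 45 mm to +x of the point.
- wash_bottle: Bystander, not to be moved: pale plastic wash bottle, 56 mm diameter, 135 mm tall with its bent spout; stands beyond the dishes. Origin at the centre of its underside.
- tip_box: Bystander, not to be moved: blue box of pipette tips, 85 x 120 mm (x, y), 50 mm tall, with a white perforated top; stands beyond the dishes. Origin at the centre of its underside.
There are look-alikes about, which are no part of the job. Leave any orange look-alike of the part that bears mark_handle alone.

How it is judged (in metres and radians):
At the end, for the whole second after the job is handed in: Bucket, sleeve and block upright (0.08 rad) on the floors of the wide, small and long dish, within 12 mm of centre; key flat on its pad, rod middle within 12 mm along and across, direction within 0.25 rad, handle at the handle end; bottle and tip box within 20 mm of their start; all at rest (horizontal distance between bucket_c and wide_dish below 0.012 m and height (world z) of bucket_c between 0.03 and 0.0355 m and angle between each of bucket_c, sleeve_c, block_c's own z axis and vertical below 0.08 rad and horizontal distance between sleeve_c and small_dish below 0.012 m and height (world z) of sleeve_c between 0.03 and 0.0355 m and horizontal distance between block_c and long_dish below 0.012 m and height (world z) of block_c between 0.03 and 0.0355 m and x of key_c in the frame of mark_handle between 0.033 and 0.057 m and y of key_c in the frame of mark_handle between -0.012 and 0.012 m and x of mark_handle in the frame of key_c below -0.02 m and angle between the x axis of key_c and the x axis of mark_handle, either way round below 0.25 rad and height (world z) of key_c between 0.01 and 0.0145 m and angle between key_c's own z axis and vertical below 0.12 rad and linear speed of each of bucket, sleeve, block, key below 0.02 m/s and distance of each of wash_bottle, tip_box from where it was at the start of the episode below 0.02 m); the robot touches nothing.
It fails at once if the wash bottle or the tip box is moved more than 20 mm (distance of any of wash_bottle, tip_box from where it was at the start of the episode above 0.02 m).
It also fails if it takes over 99 s, if anything falls off the work surface, if the arm or the gripper's body presses on something with over 40 N, if the wrist force passes 120 N, or if a joint passes its speed limit or range.

### The arm

A 6-joint arm with a two-finger parallel gripper is mounted at the origin on the work surface. World frame = base frame: x ahead of the robot, y to its left, z up, the work surface at z = 0. Lengths are in mm, angles in rad, forces in N, time in s.
With the tool pointing down it reaches from about 300 to 775 mm from the base axis. Payload 14.6 kg.
Tool frame: the origin (TCP) lies at the very end of the fingers, on their centre line; the grasp point (between the pads) lies 19 mm behind it; z points along the fingers, y is the line along which they close (so a half turn about z gives the same grasp; the last joint's range is limited). The gripper opens to 94 mm and grips with 3 to 60 N. Pads are 16 mm wide; open, the fingers measure 119 mm over their backs; the gripper's body (75 mm by 177 mm) begins 78 mm behind the grasp point.
Start: joints at [1.226, 0.3, 1.521, -0, 1.321, -0.067], TCP at [150.83, 528.904, 205.446] pointing down, gripper open.
Joint ranges: [-3.03, 3.03], [-0.79, 2.21], [0.23, 2.52], [-1.04, 4.18], [0, 3.07], [-2.55, 2.55]. Speed limits (rad/s): [2.22, 2.22, 2.57, 3.14, 3.14, 3.14].

### API

Orientations are given as [roll, pitch, yaw] about the fixed x, y, z axes, in that order (R = Rz(yaw) Ry(pitch) Rx(roll)).
In Python, from cell import manip, eyes, ticket gives the robot as it stands. The module is installed in compiled form; this text tells all that it offers.
- The arm moves only by the tool arm_command, never from a script. Its argument "plan" is a list of rows, each a list of 5 numbers: the opening, from -1 (shut) to 1 (fully open), then the shift along the tool's x, y, z in m, then the turn about the tool's z in rad. In form: [[jaw, dx, dy, dz, roll], ...]. A call has 1 to 20 rows; each row shifts and turns the commanded pose from where the row before left it, along the tool's axes as they then stand; what a row does not reach is not made up. A row lasts 1/8 s, in which the tool goes at most 62.5 mm and 10.7 degrees, less where a joint would pass 70% of its speed; a pose out of reach is approached as far as the arm can. A call is refused whole if a number of a shift passes 0.0625 or a number of a turn 0.188, either way. A call with a gripper value outside its range is refused whole. The fingers move at their own pace and stop on an object; "newtons" is the grip in N (left out, the last holds). Time passes only in rows, so rows that do not move let the fingers close. It gives the time, the measured TCP pose, the force, the opening and the grip force at its end, in the units of the state.
- manip.read_state(): the state, without advancing time (a new reading comes with each control period).
- eyes.camera(name): name is "side" or "top" or "wrist"; returns a dict with "img" (384x512x3 uint8, blue, green, red), "z_map" (384x512 float32, mm along the optical axis (not along the pixel's ray), 0 where there is no reading), "fx", "fy", "cx", "cy" (pixels), "eye" and "orientation" of the camera in the world. Camera axes: x right, y down, z forward; pixel columns grow to the right and rows downward; lengths in mm; the calibration is good to about 2 mm. The wrist camera is an equidistant fisheye: a pixel r from the principal point sees the ray r / f radians off the axis. A picture is of the moment at which its call begins.
- ticket.sign_off(): hands the job in; it is judged then, once.
The state is a dict: "clock": time; "joints": joint angles; "qd": joint speeds; "effort": joint torques, N m; "eef_pos": TCP position; "eef_rot": TCP orientation; "wrist_force": force on the tool from outside, world axes, zero at the start; "moment": the same for the moment, N m; "finger_gap": finger opening in mm; "finger_force": force on a finger pad.
Only numpy, scipy, OpenCV 4.12 (cv2) and the standard library are available. Lean on these libraries where they do the work, as an engineer would, in place of code of your own. Each camera call takes 0.05 s, during which the arm holds its last target. There are 200 camera calls.

## Working session

There is one attempt and no reset: what is moved stays moved. The work goes in short steps, Python scripts to look and compute and a tool call to move; the robot and the scene stay as the last step left them, time stands still between calls to the robot, and variables do not carry over. Pictures are saved under pics/ and viewed, at most 14 in all, crops included, and the job is handed in when it is done.

Besides the shell and the picture viewer there is one more tool, called as name(argument=value, ...) on one line, values as JSON. arm_command: Moves the arm, as the interface text tells. Its arguments: {"type":"object","properties":{"plan":{"type":"array"},"newtons":{"type":"number"}},"required":["plan"]}

```bash
mkdir -p pics; cat > h.py <<'E'
import numpy as np, cv2
from scipy.spatial.transform import Rotation as R
from cell import manip, eyes, ticket
def shot(n,f=None):
    c=eyes.camera(n)
    if f: cv2.imwrite('pics/'+f,c['img'])
    return c
def rot(c):
    o=np.array(c['orientation'],float)
    return o if o.shape==(3,3) else R.from_euler('xyz',o).as_matrix()
def cloud(c):
    h,w=c['z_map'].shape; u,v=np.meshgrid(np.arange(w),np.arange(h)); z=c['z_map']
    p=np.stack([(u-c['cx'])/c['fx']*z,(v-c['cy'])/c['fy']*z,z],-1)
    return p@rot(c).T+np.array(c['eye'])
def ray(c,u,v,z,fish=False):
    x=(u-c['cx'])/c['fx'];y=(v-c['cy'])/c['fy']
    if fish:
        r=np.hypot(x,y); d=np.array([x/r*np.sin(r),y/r*np.sin(r),np.cos(r)]) if r>0 else np.array([0,0,1.])
    else: d=np.array([x,y,1.])
    d=rot(c)@d; e=np.array(c['eye']); return e+d*(z-e[2])/d[2]
E
python3 - <<'E'
from h import *
print(manip.read_state())
for n in('top','side','wrist'):
    c=shot(n,n+'0.png'); print(n,{k:c[k] for k in c if k not in('img','z_map')})
E
```

```text
{'clock': 0.0, 'joints': array([ 1.22641153e+00,  3.00485435e-01,  1.52155530e+00,  2.04793437e-05,
        1.32069175e+00, -6.65992413e-02]), 'qd': array([-2.35329693e-03,  1.63473160e-03,  1.96994994e-03,  2.84854323e-04,
       -1.24455407e-03, -1.74650658e-05]), 'effort': array([-3.27615311e-06, -5.31790030e+01, -3.52765703e+01,  7.08995503e-02,
        2.41306279e-02, -5.54486394e-05]), 'eef_pos': array([150.73738338, 528.68074204, 204.88936943]), 'eef_rot': array([-3.14045667e+00, -9.56484199e-05,  2.86380196e+00]), 'wrist_force': array([-0.13505006,  0.02077939, -0.25694766]), 'moment': array([-0.01933795,  0.0340573 , -0.00442112]), 'finger_force': 0.0, 'finger_gap': 93.99161504329324}
top {'fx': 395.3366841352874, 'fy': 395.3366841352874, 'cx': 252.563980152361, 'cy': 187.9243947281357, 'eye': array([465.89526548, -24.8592943 , 905.57931816]), 'orientation': array([-3.08049577,  0.03455972, -1.55018161])}
side {'fx': 472.6883887077478, 'fy': 472.6883887077478, 'cx': 256.406944670479, 'cy': 194.73199267761032, 'eye': array([  87.52088576, -858.68137516,  870.7154938 ]), 'orientation': array([-2.29456584, -0.01025782, -0.46427988])}
wrist {'fx': 297.3186396354542, 'fy': 297.3186396354542, 'cx': 257.91616119582744, 'cy': 192.60573076292334, 'eye': array([ 71.93467672, 550.47956676, 384.08897416]), 'orientation': array([2.85717839e+00, 1.25104135e-03, 1.29329808e+00])}
```

View pics/top0.png

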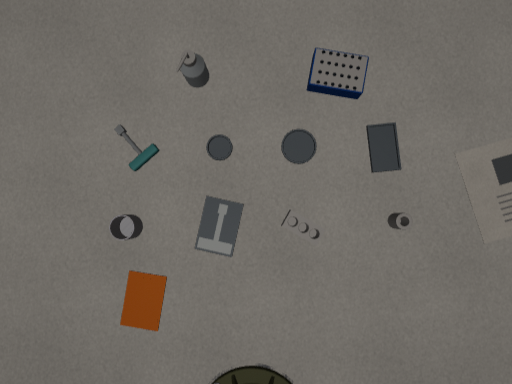

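View pics/side0.png

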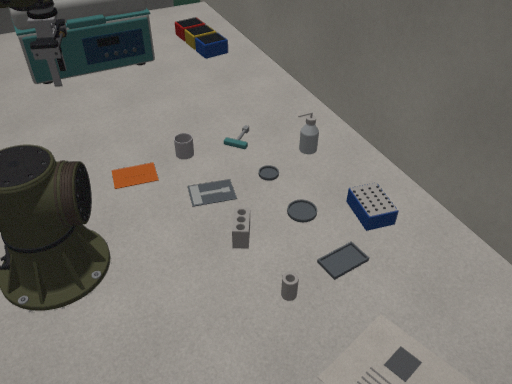

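Top: bucket (126,227), key (137,148), small/wide/long dishes at (220,147), (298,147), (384,147), pad (219,226), block bores (292,222)–(314,234), sleeve (400,220); the orange pad is a decoy.

```bash
cat > m.py <<'E'
from h import *
c=shot('top'); P=cloud(c)
g=P[...,2]
print('bench z',np.median(g[(g<40)&(c['z_map']>0)]), 'std',np.std(g[(abs(g)<6)]))
def box(u0,u1,v0,v1): 
    m=np.zeros(g.shape,bool); m[v0:v1,u0:u1]=1; return m&(c['z_map']>0)
for n,b in dict(bucket=(105,150,205,250),sleeve=(380,420,205,235),block=(270,330,200,250)).items():
    m=box(*b)&(g>45)&(g<75)
    q=P[m]; r=cv2.minAreaRect(q[:,:2].astype(np.float32)); print(n,m.sum(),np.median(q[:,2]),r, q[:,:2].mean(0))
hsv=cv2.cvtColor(c['img'],cv2.COLOR_BGR2HSV); gray=hsv[...,2].astype(int)
def blob(mask):
    k,_=cv2.findContours(mask.astype(np.uint8),0,1); return max(k,key=cv2.contourArea)
def pts(k,z): return np.array([ray(c,*p,z)[:2] for p in k.reshape(-1,2)],np.float32)
for n,b,z in(('small',(200,240,128,168),11),('wide',(275,322,124,170),11),('long',(362,406,118,178),11),('pad',(190,250,190,262),3)):
    m=box(*b); k=blob(m&(gray<105 if 0 else gray<0.6*np.median(gray[m])if n!='pad' else m&(gray<85)))
    q=pts(cv2.convexHull(k),z); print(n,np.median(gray[m]),cv2.contourArea(k),cv2.minAreaRect(q), cv2.minEnclosingCircle(q))
k=blob(box(120,170,135,180)&(hsv[...,1]>100)&(abs(hsv[...,0].astype(int)-88)<15)); print('handle',cv2.minAreaRect(pts(k,18)))
m=box(105,165,115,180)&(g>6); q=P[m]; print('key',m.sum(),cv2.minAreaRect(q[:,:2].astype(np.float32)),q[:,2].max())
big=cv2.resize(c['img'][110:260,95:425],None,fx=2.4,fy=2.4,interpolation=2); cv2.imwrite('pics/big.png',cv2.convertScaleAbs(big,alpha=1.8))
E
python3 m.py
```

```text
bench z 0.32712231711320783 std 1.7234323148396846
bucket 219 58.04874038202024 ((428.20184326171875, 286.4721984863281), (54.46760940551758, 55.07199478149414), 59.90585708618164) [427.95382107 286.96866486]
sleeve 211 59.7698663654885 ((454.4930419921875, -314.6639404296875), (33.63336181640625, 35.05410385131836), 12.521943092346191) [ 454.42556799 -313.08416623]
block 550 60.23112570324457 ((436.2035827636719, -103.96113586425781), (84.41255187988281, 39.940956115722656), 61.45522689819336) [ 436.08315279 -104.18478082]
small 114.0 464.5 ((612.5120239257812, 84.92481994628906), (55.41481018066406, 57.540714263916016), 0.9141223430633545) ((611.975341796875, 85.3104476928711), 29.33527946472168)
wide 113.0 857.0 ((616.379150390625, -95.30171203613281), (75.66447448730469, 74.83208465576172), 0.7663133144378662) ((617.3187866210938, -94.71137237548828), 39.50531768798828)
long 64.0 0.0 ((563.1348266601562, -260.9580993652344), (0.0, 0.0), 0.0) ((563.1348266601562, -260.9580993652344), 9.999999747378752e-05)
pad 114.0 1242.0 ((432.0091552734375, 83.00534057617188), (88.68164825439453, 123.1976318359375), 78.79974365234375) ((432.67852783203125, 82.78668975830078), 74.15968322753906)
handle ((585.46728515625, 257.4857177734375), (21.67352294921875, 73.61372375488281), 42.52406692504883)
key 543 ((618.3933715820312, 287.9103698730469), (106.46815490722656, 76.09027862548828), 42.313175201416016) 22.562233280397663
```

View pics/big.png

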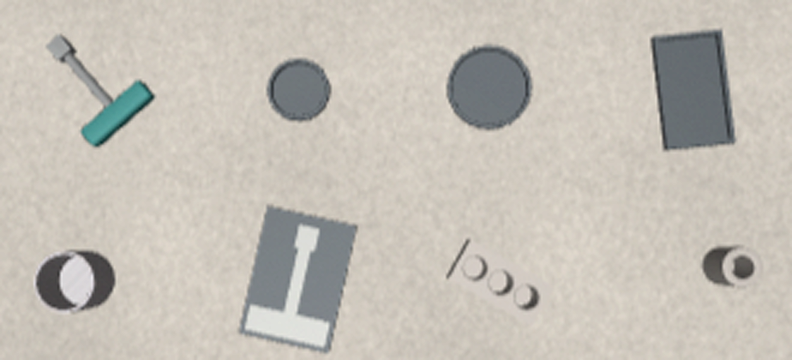

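The crop confirms it: key with its teal handle lower right, the T outline with its handle bar at the bottom, and the block's three bores. I still need the long dish, then a move calculator.

```bash
cat >> h.py <<'E'
def go(x,y,z,closing=None,yaw=None):
    """print total tool-axis shift to reach TCP x,y,z; roll so fingers close along world angle 'closing'"""
    s=manip.read_state(); p=s['eef_pos']; M=R.from_euler('xyz',s['eef_rot']).as_matrix()
    d=M.T@(np.array([x,y,z])-p); roll=0; cy=s['eef_rot'][2]
    if closing is not None:
        q1=np.arctan2(y,x); best=None
        for k in(-1,0,1,2,-2):
            yw=closing+np.pi/2+k*np.pi; q6=(q1+np.pi/2-yw)
            if abs(q6)<=2.3:
                r=q6-(s['joints'][5]) - 0
                if best is None or abs(r)<abs(best[0]): best=(r,yw,q6)
        # q6 rises with roll; roll = current yaw - target yaw
        roll=(cy-best[1]+np.pi)%(2*np.pi)-np.pi
        print('q6 target',best[2],'yaw',best[1])
    M2=R.from_euler('xyz',[np.pi,0,cy-roll]).as_matrix()
    print('shift now-axes mm',d.round(1),'roll',round(roll,3),'| shift after-roll axes',(M2.T@(np.array([x,y,z])-p)).round(1),'clock',s['clock'],'gap',s['finger_gap'])
E
python3 - <<'E'
from h import *
c=eyes.camera('top'); g=cv2.cvtColor(c['img'],cv2.COLOR_BGR2GRAY); m=np.zeros_like(g); m[118:178,360:408]=(g[118:178,360:408]<85)
k=max(cv2.findContours(m,0,1)[0],key=cv2.contourArea); q=np.array([ray(c,*p[0],8)[:2] for p in cv2.convexHull(k)],np.float32); print(cv2.minAreaRect(q))
m[:]=0; m[190:262,190:250]=g[190:262,190:250]>140
P=cloud(c); b=(P[...,2]>20)&(c['z_map']>0)
for n,(u0,u1,v0,v1) in dict(bottle=(170,215,45,95),box=(300,375,40,105)).items():
    s=P[v0:v1,u0:u1][b[v0:v1,u0:u1]]; print(n,s.min(0),s.max(0))
go(428,286.5,120,np.arctan2(286.5,428)+np.pi/2)
E
```

```text
((618.5647583007812, -286.5588073730469), (108.63041687011719, 67.84078979492188), 6.901436805725098)
bottle [751.81048995 114.59373511  20.08726575] [807.87460695 167.96835907 134.40745822]
box [ 730.24687355 -242.35443304   20.10577797] [ 831.22183197 -111.57711944   56.95746081]
q6 target -1.5707963267948966 yaw 3.731480015271789
shift now-axes mm [-333.  -157.    85.3] roll -0.868 | shift after-roll axes [ -95.6 -355.6   85.2] clock 0.25 gap 94.12724863923087
```

arm_command(plan=[[1,-0.0416,-0.0196,0.0107,0],[1,-0.0416,-0.0196,0.0107,0],[1,-0.0416,-0.0196,0.0107,0],[1,-0.0416,-0.0196,0.0107,0],[1,-0.0416,-0.0196,0.0107,0],[1,-0.0416,-0.0196,0.0107,0],[1,-0.0416,-0.0196,0.0107,0],[1,-0.0416,-0.0196,0.0107,0],[1,0,0,0,0],[1,0,0,0,0]], newtons=25)

```text
clock: 1.5
eef_pos: [427.6, 287.1, 119.9]
eef_rot: [-3.142, -0.0, 2.864]
wrist_force: [-0.0, 0.6, 0.0]
finger_gap: 93.9
finger_force: 0.0
```

```bash
python3 - <<'E'
from h import *
shot('wrist','w1.png'); go(428,286.5,25)
E
```

```text
shift now-axes mm [-0.8 -0.7 95.1] roll 0 | shift after-roll axes [-0.8 -0.7 95.1] clock 1.55 gap 93.59830122784544
```

View pics/w1.png

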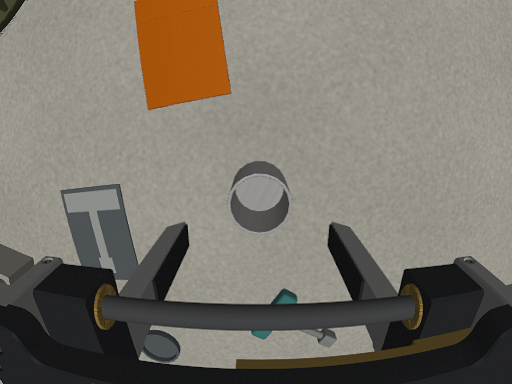

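The bucket at (260,200) sits midway between the fingers at (185,230) and (330,230), so I'll descend and grip.

arm_command(plan=[[1,0,0,0.025,0],[1,0,0,0.03,0],[1,0,0,0.025,0],[1,0,0,0.015,0],[1,0,0,0,0],[-1,0,0,0,0],[-1,0,0,0,0],[-1,0,0,0,0],[-1,0,0,0,0],[-1,0,0,0,0],[-1,0,0,0,0],[-1,0,0,0,0],[-1,0,0,0,0]], newtons=25)

```text
clock: 3.18
eef_pos: [428.0, 287.0, 25.1]
eef_rot: [3.141, 0.0, 2.864]
wrist_force: [-1.1, 1.0, 5.1]
finger_gap: 56.2
finger_force: 25.0
```

```bash
python3 - <<'E'
from h import *
go(617,-95,110)
E
```

```text
shift now-axes mm [-286.5 -315.5  -84.9] roll 0 | shift after-roll axes [-286.5 -315.5  -84.9] clock 3.175 gap 56.238311658306884
```

arm_command(plan=[[-1,0,0,-0.025,0],[-1,0,0,-0.03,0],[-1,0,0,-0.03,0],[-1,-0.0358,-0.0394,0,0],[-1,-0.0358,-0.0394,0,0],[-1,-0.0358,-0.0394,0,0],[-1,-0.0358,-0.0394,0,0],[-1,-0.0358,-0.0394,0,0],[-1,-0.0358,-0.0394,0,0],[-1,-0.0358,-0.0394,0,0],[-1,-0.0358,-0.0394,0,0],[-1,0,0,0,0],[-1,0,0,0,0],[-1,0,0,0.03,0],[-1,0,0,0.025,0],[-1,0,0,0,0]])

```text
clock: 5.18
eef_pos: [615.5, -93.4, 53.3]
eef_rot: [-3.141, -0.004, 2.865]
wrist_force: [-0.4, -0.5, -1.3]
finger_gap: 56.0
finger_force: 25.0
```

```bash
python3 - <<'E'
from h import *
go(617,-95,28.4); w=shot('side')['img'][130:300,200:430]; t=shot('top')['img'][90:200,250:400]
cv2.imwrite('pics/p1.png',np.hstack([cv2.resize(w,(460,340)),cv2.resize(t,(340,340))]))
E
```

```text
shift now-axes mm [-1.9 -1.2 24.8] roll 0 | shift after-roll axes [-1.8 -1.2 24.9] clock 5.175 gap 56.01109562339308
```

View pics/p1.png

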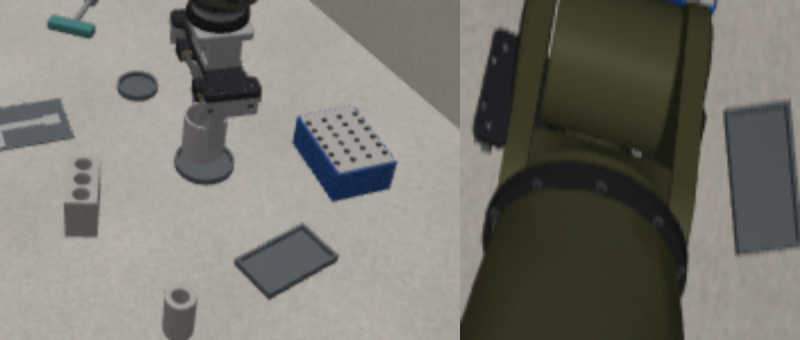

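The bucket is held upright just above the wide dish (205,160 in the crop), clear of the tip box. Lowering and releasing.

arm_command(plan=[[-1,-0.0018,-0.0012,0.014,0],[-1,0,0,0.008,0],[-1,0,0,0.0025,0],[-1,0,0,0,0],[1,0,0,0,0],[1,0,0,0,0],[1,0,0,0,0],[1,0,0,-0.02,0],[1,0,0,-0.035,0],[1,0,0,-0.04,0],[1,0,0,0,0]])

```text
clock: 6.65
eef_pos: [619.9, -96.8, 130.3]
eef_rot: [3.141, 0.007, 2.864]
wrist_force: [0.1, 0.5, -1.1]
finger_gap: 93.9
finger_force: 0.0
```

```bash
python3 - <<'E'
from h import *
go(454.5,-314,120); go(436.1,-104,120,np.radians(61.5-90))
E
```

```text
shift now-axes mm [  99.5 -254.3    9.4] roll 0 | shift after-roll axes [  99.4 -254.3   10.3] clock 6.65 gap 93.93913646332355
q6 target 0.26331401473401495 yaw 1.0733774899765125
shift now-axes mm [174.8 -57.4   9. ] roll 1.79 | shift after-roll axes [ -94.  -158.    10.3] clock 6.65 gap 93.93913646332355
```

arm_command(plan=[[1,0.0142,-0.0363,0,0],[1,0.0142,-0.0363,0,0],[1,0.0142,-0.0363,0,0],[1,0.0142,-0.0363,0,0],[1,0.0142,-0.0363,0,0],[1,0.0142,-0.0363,0,0],[1,0.0142,-0.0363,0.01,0],[1,0,0,0.01,0],[1,0,0,0,0],[1,0,0,0,0]])

```text
clock: 7.9
eef_pos: [453.7, -312.8, 105.7]
eef_rot: [-3.142, 0.0, 2.865]
wrist_force: [-0.4, 0.0, 0.5]
finger_gap: 94.4
finger_force: 0.0
```

```bash
python3 - <<'E'
from h import *
t=shot('wrist','w2.png');go(454.5,-314,25)
m=cv2.inRange(t['img'],0,255)
E
```

```text
shift now-axes mm [-1.1 -0.8 80.8] roll 0 | shift after-roll axes [-1.1 -0.8 80.7] clock 7.95 gap 93.72710189440335
```

View pics/w2.png

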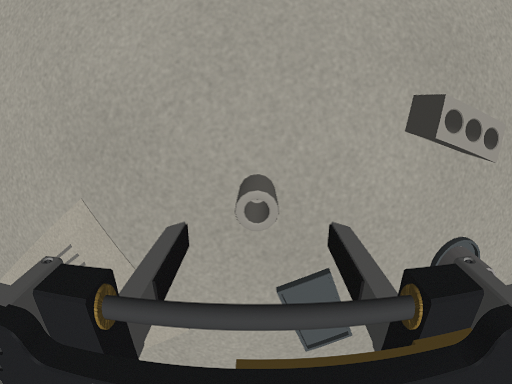

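The sleeve at (257,205) is midway between the fingers. Descend and grip.

arm_command(plan=[[1,-0.001,-0.0008,0.025,0],[1,0,0,0.03,0],[1,0,0,0.018,0],[1,0,0,0.008,0],[1,0,0,0,0],[-1,0,0,0,0],[-1,0,0,0,0],[-1,0,0,0,0],[-1,0,0,0,0],[-1,0,0,0,0],[-1,0,0,0,0],[-1,0,0,0,0],[-1,0,0,0,0],[-1,0,0,0,0]], newtons=20)

```text
clock: 9.7
eef_pos: [453.7, -314.6, 24.3]
eef_rot: [3.142, -0.0, 2.864]
wrist_force: [0.6, 0.3, 0.4]
finger_gap: 36.2
finger_force: 20.0
```

```bash
python3 - <<'E'
from h import *
go(612.3,85,130)
E
```

```text
shift now-axes mm [ -42.9  427.8 -105.7] roll 0 | shift after-roll axes [ -42.9  427.8 -105.7] clock 9.7 gap 36.15189112845194
```

arm_command(plan=[[-1,0,0,-0.03,0],[-1,0,0,-0.038,0],[-1,0,0,-0.038,0],[-1,-0.0039,0.0389,0,0],[-1,-0.0039,0.0389,0,0],[-1,-0.0039,0.0389,0,0],[-1,-0.0039,0.0389,0,0],[-1,-0.0039,0.0389,0,0],[-1,-0.0039,0.0389,0,0],[-1,-0.0039,0.0389,0,0],[-1,-0.0039,0.0389,0,0],[-1,-0.0039,0.0389,0,0],[-1,-0.0039,0.0389,0,0],[-1,-0.0039,0.0389,0,0],[-1,0,0,0,0],[-1,0,0,0.035,0],[-1,0,0,0.035,0],[-1,0,0,0,0]])

```text
clock: 11.95
eef_pos: [610.7, 84.3, 58.1]
eef_rot: [-3.14, -0.005, 2.863]
wrist_force: [-0.3, -0.6, -0.4]
finger_gap: 36.6
finger_force: 20.0
```

```bash
python3 - <<'E'
from h import *
go(612.3,85,27.7)
E
```

```text
shift now-axes mm [-1.4  1.1 30.4] roll 0 | shift after-roll axes [-1.3  1.1 30.4] clock 11.95 gap 36.593645932631205
```

arm_command(plan=[[-1,-0.0012,0.001,0.018,0],[-1,0,0,0.008,0],[-1,0,0,0.004,0],[-1,0,0,0,0],[1,0,0,0,0],[1,0,0,0,0],[1,0,0,0,0],[1,0,0,-0.02,0],[1,0,0,-0.035,0],[1,0,0,-0.045,0],[1,0,0,0,0]])

```text
clock: 13.32
eef_pos: [615.5, 85.9, 135.6]
eef_rot: [3.139, 0.007, 2.864]
wrist_force: [-0.1, 0.4, 0.4]
finger_gap: 94.1
finger_force: 0.0
```

```bash
python3 - <<'E'
from h import *
go(436.1,-104,120,np.radians(61.5-90))
E
```

```text
q6 target 0.26331401473401495 yaw 1.0733774899765125
shift now-axes mm [ 120.6 -231.9   14.1] roll 1.79 | shift after-roll axes [-252.5  -67.    15.6] clock 13.325 gap 94.1034161638569
```

arm_command(plan=[[1,0,0,0,0.179],[1,0,0,0,0.179],[1,0,0,0,0.179],[1,0,0,0,0.179],[1,0,0,0,0.179],[1,0,0,0,0.179],[1,0,0,0,0.179],[1,0,0,0,0.179],[1,0,0,0,0.179],[1,0,0,0,0.179],[1,-0.0361,-0.0096,0.001,0],[1,-0.0361,-0.0096,0.001,0],[1,-0.0361,-0.0096,0.001,0],[1,-0.0361,-0.0096,0.001,0],[1,-0.0361,-0.0096,0.001,0],[1,-0.0361,-0.0096,0.001,0],[1,-0.0361,-0.0096,0.001,0],[1,0,0,0,0],[1,0,0,0,0]])

```text
clock: 15.7
eef_pos: [434.6, -104.1, 123.6]
eef_rot: [3.141, -0.0, 1.073]
wrist_force: [-0.1, 0.2, 0.3]
finger_gap: 93.9
finger_force: 0.0
```

```bash
python3 - <<'E'
from h import *
shot('wrist','w3.png');go(436.1,-104,25,np.radians(61.5-90))
E
```

```text
q6 target 0.26331401473401495 yaw 1.0733774899765125
shift now-axes mm [ 0.5  1.3 98.5] roll 0.001 | shift after-roll axes [ 0.6  1.3 98.5] clock 15.75 gap 94.4382339433044
```

View pics/w3.png

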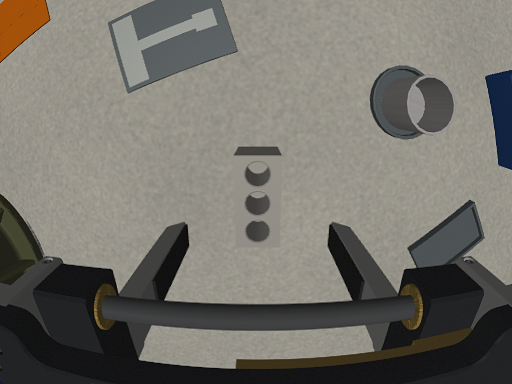

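The block is aligned and centred, with its bores at column 258 and the middle one at row 203. The bucket stands upright in its dish at (415,103). Descend and grip.

arm_command(plan=[[1,0.0005,0.001,0.03,0],[1,0,0,0.035,0],[1,0,0,0.023,0],[1,0,0,0.01,0],[1,0,0,0,0],[-1,0,0,0,0],[-1,0,0,0,0],[-1,0,0,0,0],[-1,0,0,0,0],[-1,0,0,0,0],[-1,0,0,0,0],[-1,0,0,0,0],[-1,0,0,0,0],[-1,0,0,0,0]], newtons=25)

```text
clock: 17.5
eef_pos: [435.2, -104.3, 25.4]
eef_rot: [-3.141, 0.0, 1.074]
wrist_force: [-2.3, 1.6, 3.1]
finger_gap: 40.1
finger_force: 25.0
```

```bash
python3 - <<'E'
from h import *
go(618.6,-286.5,115,np.radians(6.9-90))
E
```

```text
q6 target 1.0166392206236767 yaw 0.1204277183876088
shift now-axes mm [-72.7 248.1 -89.7] roll 0.953 | shift after-roll axes [160.2 202.9 -89.6] clock 17.5 gap 40.063914646030106
```

arm_command(plan=[[-1,0,0,-0.025,0],[-1,0,0,-0.03,0],[-1,0,0,-0.034,0],[-1,-0.0104,0.0354,0,0],[-1,-0.0104,0.0354,0,0],[-1,-0.0104,0.0354,0,0],[-1,-0.0104,0.0354,0,0],[-1,-0.0104,0.0354,0,0],[-1,-0.0104,0.0354,0,0],[-1,-0.0104,0.0354,0,0],[-1,0,0,0,0.159],[-1,0,0,0,0.159],[-1,0,0,0,0.159],[-1,0,0,0,0.159],[-1,0,0,0,0.159],[-1,0,0,0,0.159],[-1,0,0,0.03,0],[-1,0,0,0.03,0],[-1,0,0,0,0]])

```text
clock: 19.88
eef_pos: [617.2, -285.8, 51.5]
eef_rot: [-3.139, 0.004, 0.12]
wrist_force: [-0.4, 0.8, -2.3]
finger_gap: 40.5
finger_force: 25.0
```

```bash
python3 - <<'E'
from h import *
go(618.6,-286.5,28.7,np.radians(6.9-90))
a=shot('wrist')['img']; b=shot('side')['img'][190:310,220:400]
cv2.imwrite('pics/p3.png',np.hstack([cv2.resize(a,(400,300)),cv2.resize(b,(400,300))]))
E
```

```text
q6 target 1.0166392206236767 yaw 0.1204277183876088
shift now-axes mm [ 1.4  0.9 22.8] roll -0.001 | shift after-roll axes [ 1.4  0.8 22.8] clock 19.875 gap 40.45278359622046
```

View pics/p3.png

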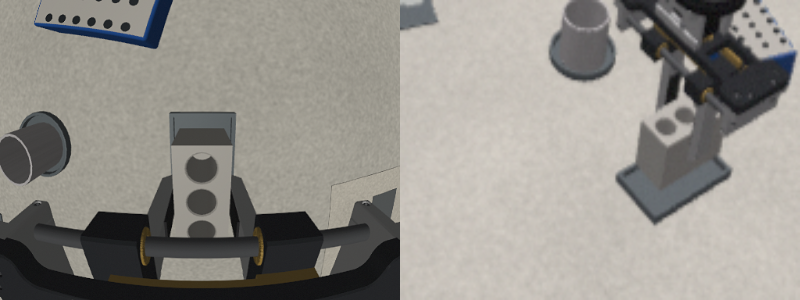

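The block is square over the long dish (both centred near column 203 in the wrist view). Lower and release.

arm_command(plan=[[-1,0.0012,0.0008,0.012,0],[-1,0,0,0.007,0],[-1,0,0,0.0035,0],[-1,0,0,0,0],[1,0,0,0,0],[1,0,0,0,0],[1,0,0,0,0],[1,0,0,-0.02,0],[1,0,0,-0.035,0],[1,0,0,-0.045,0],[1,0,0,0,0]])

```text
clock: 21.35
eef_pos: [621.3, -288.0, 137.7]
eef_rot: [3.137, -0.007, 0.12]
wrist_force: [0.2, -0.1, 0.4]
finger_gap: 93.9
finger_force: 0.0
```

```bash
python3 - <<'E'
from h import *
go(619.5,288.8,100,np.radians(42.4-90))
E
```

```text
q6 target 1.267006149982629 yaw 0.7400196028455956
shift now-axes mm [  66.9 -573.    35.5] roll -0.62 | shift after-roll axes [ 387.6 -427.1   37.7] clock 21.35 gap 93.85116425275602
```

arm_command(plan=[[1,0.0048,-0.0409,0,0],[1,0.0048,-0.0409,0,0],[1,0.0048,-0.0409,0,0],[1,0.0048,-0.0409,0,0],[1,0.0048,-0.0409,0,0],[1,0.0048,-0.0409,0,0],[1,0.0048,-0.0409,0,0],[1,0.0048,-0.0409,0,0],[1,0.0048,-0.0409,0,0],[1,0.0048,-0.0409,0,0],[1,0.0048,-0.0409,0,0],[1,0.0048,-0.0409,0,0],[1,0.0048,-0.0409,0,0],[1,0.0048,-0.0409,0,0],[1,0,0,0.01,-0.155],[1,0,0,0.01,-0.155],[1,0,0,0.01,-0.155],[1,0,0,0,-0.155],[1,0,0,0,0],[1,0,0,0,0]])

```text
clock: 23.85
eef_pos: [618.0, 289.4, 102.0]
eef_rot: [3.142, -0.0, 0.736]
wrist_force: [-0.8, -0.5, 0.3]
finger_gap: 94.0
finger_force: 0.0
```

```bash
python3 - <<'E'
from h import *
c=shot('wrist','w4.png');go(619.5,288.8,3,np.radians(42.4-90))
E
```

```text
q6 target 1.267006149982629 yaw 0.7400196028455956
shift now-axes mm [ 0.7  1.4 99. ] roll -0.003 | shift after-roll axes [ 0.7  1.4 99. ] clock 23.9 gap 94.16140861393384
```

View pics/w4.png

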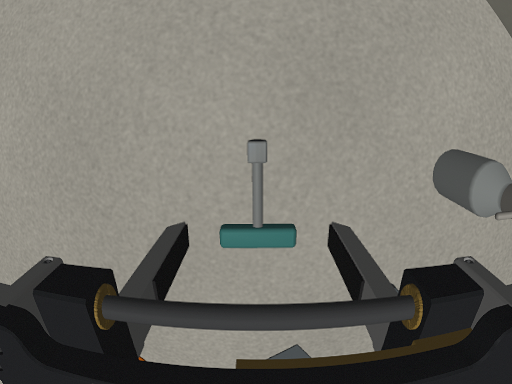

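The key is square and centred between the fingers, rod at column 258. Descend, grip, lift slightly.

arm_command(plan=[[1,0.0007,0.0012,0.03,0],[1,0,0,0.035,0],[1,0,0,0.02,0],[1,0,0,0.01,0],[1,0,0,0.003,0],[1,0,0,0,0],[-1,0,0,0,0],[-1,0,0,0,0],[-1,0,0,0,0],[-1,0,0,0,0],[-1,0,0,0,0],[-1,0,0,0,0],[-1,0,0,0,0],[-1,0,0,0,0],[-1,0,0,0,0],[-1,0,0,0,0],[-1,0,0,0,0],[-1,0,0,0,0]], newtons=30)

```text
clock: 26.15
eef_pos: [619.3, 289.0, 3.8]
eef_rot: [-3.142, 0.0, 0.74]
wrist_force: [-0.4, 1.0, -0.2]
finger_gap: 8.9
finger_force: 30.0
```

```bash
python3 - <<'E'
from h import *
go(432,83,90,np.radians(-11.2-90))
E
```

```text
q6 target 1.956089772899685 yaw -0.19547687622336496
shift now-axes mm [-277.2   25.9  -86.2] roll 0.935 | shift after-roll axes [-143.7  238.5  -86.2] clock 26.15 gap 8.880235970710139
```

arm_command(plan=[[-1,0,0,-0.02,0],[-1,0,0,-0.03,0],[-1,0,0,-0.036,0],[-1,-0.0396,0.0037,0,0],[-1,-0.0396,0.0037,0,0],[-1,-0.0396,0.0037,0,0],[-1,-0.0396,0.0037,0,0],[-1,-0.0396,0.0037,0,0],[-1,-0.0396,0.0037,0,0],[-1,-0.0396,0.0037,0,0],[-1,0,0,0,0.187],[-1,0,0,0,0.187],[-1,0,0,0,0.187],[-1,0,0,0,0.187],[-1,0,0,0,0.187],[-1,0,0,0.03,0],[-1,0,0,0.03,0],[-1,0,0,0,0]])

```text
clock: 28.4
eef_pos: [431.4, 82.8, 29.6]
eef_rot: [3.141, 0.002, -0.195]
wrist_force: [0.8, -0.2, -1.0]
finger_gap: 8.9
finger_force: 30.0
```

```bash
python3 - <<'E'
from h import *
go(432,83,6.8,np.radians(-11.2-90))
a=shot('wrist')['img'][60:300,90:420]; b=shot('side')['img'][130:250,130:310]
cv2.imwrite('pics/p4.png',np.hstack([cv2.resize(a,(400,300)),cv2.resize(b,(400,300))]))
E
```

```text
q6 target 1.956089772899685 yaw -0.19547687622336496
shift now-axes mm [ 0.6 -0.3 22.8] roll 0.0 | shift after-roll axes [ 0.5 -0.3 22.8] clock 28.4 gap 8.911111208251178
```

View pics/p4.png

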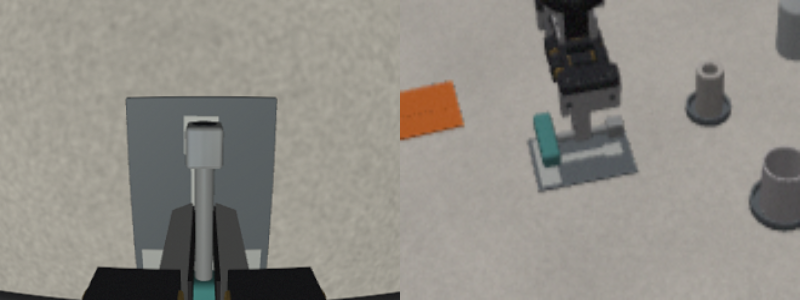

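The key hangs level over its pad, handle at the handle end, within a couple of mm of the outline. Lower and release; the sleeve and bucket are both upright in their dishes.

arm_command(plan=[[-1,0.0005,-0.0003,0.012,0],[-1,0,0,0.006,0],[-1,0,0,0.0025,0],[-1,0,0,0.0015,0],[-1,0,0,0,0],[1,0,0,0,0],[1,0,0,0,0],[1,0,0,0,0],[1,0,0,0,0],[1,0,0,-0.02,0],[1,0,0,-0.04,0],[1,0,0,-0.06,0],[1,-0.04,0,-0.06,0],[1,-0.06,0,-0.04,0],[1,-0.06,0,0,0],[1,0,0,0,0]])

```text
clock: 30.5
eef_pos: [286.7, 112.0, 215.2]
eef_rot: [-3.14, -0.003, -0.193]
wrist_force: [0.2, -0.7, 1.1]
finger_gap: 94.1
finger_force: 0.0
```

```bash
python3 - <<'E'
from h import *
go(150,528,300)
E
```

```text
shift now-axes mm [-213.9 -382.1  -84.8] roll 0 | shift after-roll axes [-214.1 -382.   -84.8] clock 30.5 gap 94.09386220424857
```

```bash
python3 - <<'E'
from h import *
a=shot('top')['img'][40:280,90:430]; b=shot('side')['img'][90:310,120:420]
cv2.imwrite('pics/p5.png',cv2.convertScaleAbs(np.hstack([cv2.resize(a,(410,300)),cv2.resize(b,(390,300))]),alpha=1.4))
E
```

```text
(no output)
```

View pics/p5.png

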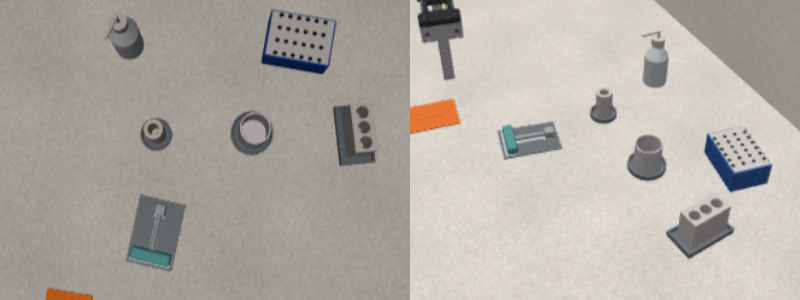

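Both views are unobstructed and show the three parts in their dishes and the key on its outline. A quick numeric check of the positions before I hand in.

```bash
python3 - <<'E'
from h import *
c=shot('top'); P=cloud(c); g=P[...,2]
for n,b,t in(('bucket',(270,335,110,185),(616.8,-95)),('sleeve',(195,245,115,180),(612.3,85)),('block',(360,425,105,190),(618.6,-286.5))):
    q=P[b[2]:b[3],b[0]:b[1]]; q=q[(q[...,2]>52)&(q[...,2]<72)]; r=cv2.minAreaRect(q[:,:2].astype(np.float32))
    print(n,t,r,'top z',np.median(q[:,2]), 'tilt', np.linalg.lstsq(np.c_[q[:,:2]-q[:,:2].mean(0),np.ones(len(q))],q[:,2],rcond=None)[0][:2].round(3))
q=P[188:265,185:255]; q=q[q[...,2]>11]; print('key',cv2.minAreaRect(q[:,:2].astype(np.float32)),q[:,2].max())
hsv=cv2.cvtColor(c['img'],cv2.COLOR_BGR2HSV); m=((hsv[...,1]>100)&(abs(hsv[...,0].astype(int)-88)<15)).astype(np.uint8); m[:180]=0
k=max(cv2.findContours(m,0,1)[0],key=cv2.contourArea); print('handle',cv2.minAreaRect(np.array([ray(c,*p[0],21)[:2] for p in k],np.float32)),'expect',432-45*np.cos(.196),83+45*np.sin(.196))
E
```

```text
bucket (616.8, -95) ((617.7490234375, -96.75721740722656), (54.68204879760742, 54.113685607910156), 46.298095703125) top z 62.62328080648132 tilt [-0.015 -0.005]
sleeve (612.3, 85) ((613.6873168945312, 85.23707580566406), (34.532798767089844, 33.71345520019531), 45.52488708496094) top z 62.30372403151097 tilt [0.013 0.048]
block (618.6, -286.5) ((622.4468383789062, -287.7889709472656), (84.39681243896484, 41.283939361572266), 6.87338924407959) top z 63.76492397242754 tilt [ 0.008 -0.034]
key ((429.5934143066406, 53.941287994384766), (98.79946899414062, 142.646728515625), 59.441680908203125) 905.5793181594277
handle ((391.890869140625, 89.92730712890625), (74.03887939453125, 19.777002334594727), 78.21602630615234) expect 387.8615964364598 91.76363685133418
```

All parts are within about 4 mm of their targets, and the tops are at about 63 mm, so they sit on the dish floors. Handing in.

```bash
python3 -c "
from cell import ticket; print(ticket.sign_off())"
```

```text
the job is handed in; nothing more can be done
None
```

I put the bucket, sleeve and block upright in their dishes and the key flat on its outline, each within about 4 mm of target by camera, never touched the bottle or tip box, and handed the job in at about 31 s (no verdict was returned).

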